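Load the glue-gun charging dock and reset its cutout

ROBOT

A 6-joint arm with a two-finger parallel gripper is mounted at the origin on the work surface. World frame = base frame: x ahead of the robot, y to its left, z up, the work surface at z = 0. Lengths are in m, angles in rad, forces in N, time in s.
With the tool pointing down it reaches from about 0.325 to 0.875 m from the base axis. Payload 4.4 kg.
Tool frame: the origin (TCP) lies between the finger pads; the fingertips stand ctrl.nose_length ahead of it and the grasp point (between the pads) lies 6 mm ahead of it (ctrl.nose_length is the distance from the TCP to the fingertips, in m); z points along the fingers, y is the line along which they close (so a half turn about z gives the same grasp; the last joint's range is limited). The gripper opens to 85 mm and grips with 20 to 120 N. Pads are 22 mm wide; open, the fingers measure 114 mm over their backs; the gripper's body (76 mm by 85 mm) begins 54 mm behind the grasp point. The pads swing forward as they close: fully open they stand 13 mm farther back than shut.
Start: joints at [0.968, 0.207, 1.542, -0, 1.393, -0.15], TCP at [0.252, 0.517, 0.256] pointing down, gripper open.
Joint ranges: [-2.73, 2.73], [-0.86, 2.22], [0.23, 2.46], [-1.11, 4.25], [0.08, 2.63], [-2.82, 2.82]. Speed limits (rad/s): [2.79, 2.79, 3.14, 3.14, 3.14, 3.14].

INTERFACE

Orientations are given as a rotation vector (axis times angle).
In Python, from bench import ctrl, viewer, order gives the robot as it stands.
- The arm moves only by the tool apply_moves, never from a script. Its argument "increments" is text: rows parted by semicolons, each of 5 numbers parted by spaces: the closure, from 0 (fully open) to 1 (shut), then the shift along the tool's x, y, z in m, then the turn about the tool's z in degrees. A call has 1 to 20 rows; each row shifts and turns the commanded pose from where the row before left it, along the tool's axes as they then stand; what a row does not reach is not made up. A row lasts 1/12 s, in which the tool goes at most 41.7 mm and 7.16 degrees, less where a joint would pass 70% of its speed; a pose out of reach is approached as far as the arm can. A call with a gripper value outside its range is refused whole. The fingers move at their own pace and stop on an object; "newtons" is the grip in N (left out, the last holds). Time passes only in rows, so rows that do not move let the fingers close. It gives the time, the measured TCP pose, the force, the opening and the grip force at its end, in the units of the state.
- ctrl.get_obs(): the state, without advancing time (a new reading comes with each control period).
- viewer.read_camera(name): name is "side" or "top" or "wrist"; returns the picture (400x640x3 uint8, red, green, blue); there is no depth.
- viewer.calibration(name): a dict with "fx", "fy", "cx", "cy" (pixels), "dist_coeffs" ([k1, k2, p1, p2, k3] as OpenCV has them; the pictures are not rectified), "xyz" and "orientation" of the camera in the world. Camera axes: x right, y up, looking along -z (the intrinsics and any distortion apply to the point x, -y, -z); pixel columns grow to the right and rows downward; lengths in m; the calibration is good to about 2 mm. A picture is of the moment at which its call begins: read the wrist's pose just before it. calibration takes no time and is no camera call; for the wrist camera it gives the pose at the moment of the call.
- order.job_done(): hands the job in; it is judged then, once.
The state is a dict: "clock": time; "joint_positions": joint angles; "dq": joint speeds; "effort": joint torques, N m; "tool_pos": TCP position; "ee_rot": TCP orientation; "force": force on the tool from outside, world axes, zero at the start; "ft_torque": the same for the moment, N m; "width": opening from 0.0 (shut) to 1.0 (fully open); "grip_force": force on a finger pad.
Only numpy, scipy, OpenCV 4.12 (cv2) and the standard library are available. Lean on these libraries where they do the work, as an engineer would, in place of code of your own. Each camera call takes 0.05 s, during which the arm holds its last target. There are 200 camera calls.

TASK

Two battery packs for the cordless glue guns are still on the craft table. Lay each one in a free bay of the charging dock, fully down, top (green label) up and copper contacts toward the dock's green terminal wall, just like the pack that is already charging, which is to be left alone. Then, with both packs in, reset the dock's tripped cutout: push its red-tipped lever all the way off (toward its red mark), and after that throw it all the way on (toward its green mark).

Things in the scene. Friction and masses are not known exactly. Their poses are not given: they have to be found in the camera images.
- dock: fixed charging dock: grey plate 150 (x) x 377 (y), 6 thick, with 3 shallow bays. Origin on the table under the middle bay's centre, z up. Green terminal wall with copper marks along its +x side (away from the robot): inner face x = 59, top z = 26. Black wall at -x: inner face x = -59, top z = 18. Bays centred at y = -96 (right, filled), 0 (mid, free), 96 (left, free). Lever at the +y end.
- bay_mid (a point): where the centre of a pack's contact end belongs in the middle bay: dock x = 55, y = 0, z = 30. Axes as the dock's. The bay is 118 (x) x 58 (y) inside, 4 clear all round a pack, floor at z = 6 (pack centre then at z = 30). Black guides, top z = 18, stand beside it only at |x| from 31 to 59: its long sides are open in the middle for fingers.
- bay_left (a point): the same point for the left bay: dock x = 55, y = 96, z = 30; the left bay is built like the middle one
- pack_a: battery pack, dark grey block 110 (x) x 50 (y) x 48 (z), about 0.35 kg; origin at the block's centre. +x: to the end with two copper contacts; +z: out of its top, which has a green label and, centred at x = -40, a yellow latch tab 6 high. Starts standing on its -x end, contacts up, top turned roughly away from the robot (within about 30 degrees)
- pack_b: battery pack, dark grey block 110 (x) x 50 (y) x 48 (z), about 0.35 kg; origin at the block's centre. +x: to the end with two copper contacts; +z: out of its top, which has a green label and, centred at x = -40, a yellow latch tab 6 high. At the start it lies on its underside, pointing any way.
- pack_c: battery pack, dark grey block 110 (x) x 50 (y) x 48 (z), about 0.35 kg; origin at the block's centre. +x: to the end with two copper contacts; +z: out of its top, which has a green label and, centred at x = -40, a yellow latch tab 6 high. Already lying in the right bay of the dock: leave it where it is.
- pack_a_contacts (a point): centre of pack_a's contact end face, 55 from its origin along +x
- pack_b_contacts (a point): centre of pack_b's contact end face, 55 from its origin along +x
- cutout (a joint): angle of the cutout lever in rad: 0 = fully off (leaning to the dock's -x side, over the red mark), 1.0 = fully on (leaning to the dock's +x side, over the green mark), 0.5 = upright. It starts tripped, in the middle. It stays where it is left; about 1 N at the tip moves it, and it has a hard stop at either end.
- cutout_tip (a point): centre of the lever's red ball (26 across), on a steel rod 10 thick, 75 from the hinge axis, which runs along the dock's y at dock x = 0, y = 195, z = 28: at lever angle q the ball is at dock x = 75 sin(q - 0.5), z = 28 + 75 cos(q - 0.5). The grey block under it is 70 (x) x 50 (y), its top at z = 31, with a hinge barrel up to z = 41.

How it is judged:
On the way, in this order (a step that is already met when the one before it is completed fails the run):
1. one of the two packs lies in a free bay, top up, contacts to the terminal wall (((distance between pack_a_contacts and bay_mid below 0.01 m and angle between pack_a's own z axis and vertical below 0.07 rad) or (distance between pack_a_contacts and bay_left below 0.01 m and angle between pack_a's own z axis and vertical below 0.07 rad) or (distance between pack_b_contacts and bay_mid below 0.01 m and angle between pack_b's own z axis and vertical below 0.07 rad) or (distance between pack_b_contacts and bay_left below 0.01 m and angle between pack_b's own z axis and vertical below 0.07 rad))), for 0.2 s.
2. both packs lie in the free bays that way and are let go (((distance between pack_a_contacts and bay_mid below 0.01 m and angle between each of pack_a, pack_b's own z axis and vertical below 0.07 rad and distance between pack_b_contacts and bay_left below 0.01 m) or (distance between pack_a_contacts and bay_left below 0.01 m and angle between each of pack_a, pack_b's own z axis and vertical below 0.07 rad and distance between pack_b_contacts and bay_mid below 0.01 m)) and not (contact force between pack_a and the fingers above 0.2 N) and not (contact force between pack_b and the fingers above 0.2 N)), for 0.2 s.
3. the lever is pushed fully off (value of joint cutout below 0.08 rad), for 0.05 s.
4. the lever is thrown fully on (value of joint cutout above 0.92 rad), for 0.05 s.
At the end, for the whole second after the job is handed in: pack_a and pack_b lie at rest in the middle and left bays (one each, either way about), contact end within 10 mm of its place in the bay, top up within 0.07 rad, and the cutout lever is on (above 0.92 rad) (((distance between pack_a_contacts and bay_mid below 0.01 m and angle between each of pack_a, pack_b's own z axis and vertical below 0.07 rad and distance between pack_b_contacts and bay_left below 0.01 m) or (distance between pack_a_contacts and bay_left below 0.01 m and angle between each of pack_a, pack_b's own z axis and vertical below 0.07 rad and distance between pack_b_contacts and bay_mid below 0.01 m)) and value of joint cutout above 0.92 rad and linear speed of each of pack_a, pack_b below 0.02 m/s); the robot touches nothing.
It fails at once if the pack already charging is moved by more than 12 mm (distance of pack_c from where it was at the start of the episode above 0.012 m).
It also fails if it takes over 69 s, if anything falls off the work surface, if the arm or the gripper's body presses on something with over 40 N, if the wrist force passes 120 N, or if a joint passes its speed limit or range.

## Working session

There is one attempt and no reset: what is moved stays moved. The work goes in short steps, Python scripts to look and compute and a tool call to move; the robot and the scene stay as the last step left them, time stands still between calls to the robot, and variables do not carry over. Pictures are saved under pics/ and viewed, at most 10 in all, crops included, and the job is handed in when it is done.

Besides the shell and the picture viewer there is one more tool, called as name(argument=value, ...) on one line, values as JSON. apply_moves: Moves the arm, as the interface text tells. Its arguments: {"type":"object","properties":{"increments":{"type":"string"},"newtons":{"type":"number"}},"required":["increments"]}

```bash
ls; mkdir -p pics; python3 - <<'E'
from bench import ctrl, viewer, order
import cv2, numpy as np
print(ctrl.get_obs(), ctrl.nose_length)
ims=[]
for n in ("side","top","wrist"):
    print(n,viewer.calibration(n)); im=viewer.read_camera(n); cv2.imwrite(f"pics/{n}0.png",im[:,:,::-1])
E
```

```text
pics
{'clock': 0.0, 'joint_positions': array([ 9.67499541e-01,  2.07449668e-01,  1.54298730e+00,  1.78182613e-05,
        1.39348518e+00, -1.50517347e-01]), 'dq': array([ 0.00055305,  0.00018481,  0.00046016,  0.00258332, -0.00149528,
        0.00043021]), 'effort': array([ 7.77577316e-05, -3.83033502e+01, -2.91597462e+01, -2.16136937e-04,
        1.03179587e-02, -1.59779023e-05]), 'tool_pos': array([0.25115037, 0.51646155, 0.25509303]), 'ee_rot': array([-0.70497284, -3.06057471,  0.00339123]), 'force': array([-0.53428906,  0.25452126,  0.49488245]), 'ft_torque': array([ 0.03979351, -0.05273276, -0.0344491 ]), 'grip_force': 0.0, 'width': 1.0006084716333907} 0.025
side {'fx': 435.08706519517244, 'fy': 435.08706519517244, 'cx': 316.1315312099627, 'cy': 195.06207198672442, 'dist_coeffs': array([-0.10389268,  0.        ,  0.        ,  0.        ,  0.        ]), 'xyz': array([ 0.17411516, -0.63791382,  0.81808603]), 'orientation': array([ 0.82601486, -0.20655028, -0.45892977])}
top {'fx': 386.0883888345236, 'fy': 386.0883888345236, 'cx': 317.2764104119242, 'cy': 198.71434950435517, 'dist_coeffs': array([-0.01563803,  0.        ,  0.        ,  0.        ,  0.        ]), 'xyz': array([0.46872074, 0.07942936, 0.97654312]), 'orientation': array([ 0.0839321 , -0.08409269, -1.57465746])}
wrist {'fx': 297.82902448874665, 'fy': 297.82902448874665, 'cx': 317.65528403291313, 'cy': 195.16751935631635, 'dist_coeffs': array([-0.00941956,  0.        ,  0.        ,  0.        ,  0.        ]), 'xyz': array([0.18728613, 0.54868233, 0.37333275]), 'orientation': array([-0.2576074 , -0.15785441,  1.11132856])}
```

View pics/top0.png

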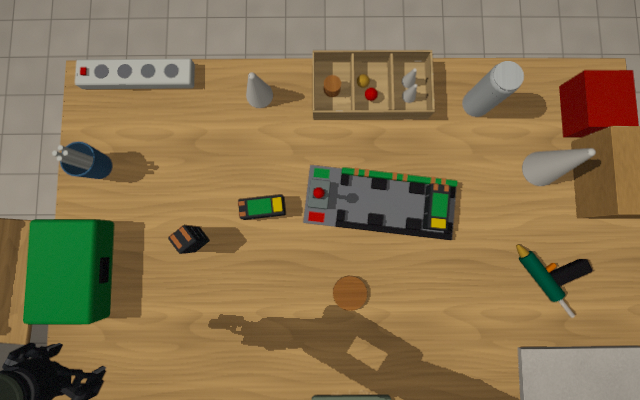

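View pics/side0.png

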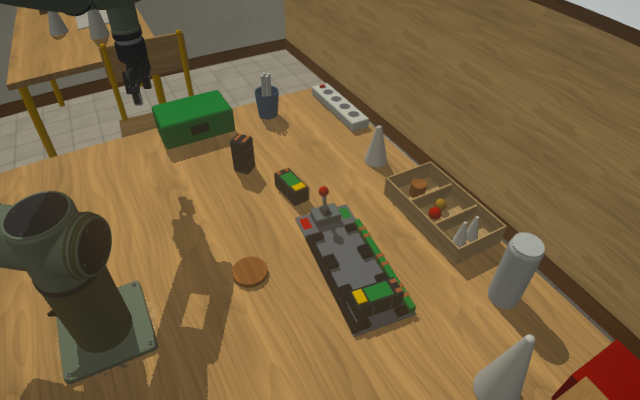

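Top view: dock centred at about (382,203), with the lever at its left end (318,193). Pack_b lies at (262,207) with its yellow tab to the right, and pack_a stands at (188,239). Side view confirms this.

```bash
cat > h.py <<'E'
import cv2, numpy as np
from scipy.spatial.transform import Rotation as R
from bench import ctrl, viewer, order
def ray(c,px):
    K=np.array([[c['fx'],0,c['cx']],[0,c['fy'],c['cy']],[0,0,1]])
    p=cv2.undistortPoints(np.array(px,float).reshape(-1,1,2),K,c['dist_coeffs']).reshape(-1,2)
    d=np.c_[p[:,0],-p[:,1],-np.ones(len(p))]
    return R.from_rotvec(c['orientation']).apply(d)
def plane(c,px,z):
    d=ray(c,px); return c['xyz']+d*((z-c['xyz'][2])/d[:,2])[:,None]
def hsv(im): return cv2.cvtColor(im,cv2.COLOR_RGB2HSV)
def mask(im,name):
    h=hsv(im)
    lo,hi={'green':((50,120,50),(75,255,255)),'yellow':((22,200,120),(32,255,255)),'red':((0,200,90),(4,255,255)),'dark':((0,0,0),(180,255,60))}[name]
    return cv2.inRange(h,lo,hi)
def blobs(im,name,amin=25):
    n,l,s,cen=cv2.connectedComponentsWithStats(mask(im,name))
    return [(s[i,4],cen[i].round(1),s[i,:4],cv2.minAreaRect(np.argwhere(l==i)[:,::-1].astype(np.float32))) for i in range(1,n) if s[i,4]>=amin]
E
python3 - <<'E'
from h import *
c=viewer.calibration('top'); im=cv2.imread('pics/top0.png')[:,:,::-1].copy()
for n in('green','yellow','red'):
    for b in blobs(im,n,15):
        if 150<b[1][0]<480 and 140<b[1][1]<260: print(n,b[0],b[1],b[2],b[3],plane(c,[b[1]],.054 if n!='red' else .006).round(4))
cv2.imwrite('pics/crop1.png',cv2.resize(im[150:260,160:470,::-1],None,fx=2.58,fy=2.58,interpolation=cv2.INTER_CUBIC))
print(plane(c,[(313,166),(304,222),(452,238),(457,180)],.006).round(4))
E
```

```text
green 137 [321.2 172.6] [314 168  16  10] ((321.5, 172.5), (9.0, 15.0), 90.0) [[0.6312 0.0692 0.054 ]]
green 73 [347.5 170.9] [342 168  12   7] ((347.5, 171.0), (6.0, 11.0), 90.0) [[0.6351 0.0055 0.054 ]]
green 34 [360.9 172.7] [358 170   7   7] ((360.9706115722656, 172.61766052246094), (5.093247413635254, 6.063390254974365), 14.03624439239502) [[ 0.6305 -0.0269  0.054 ]]
green 150 [379.9 174.8] [369 171  23   9] ((379.9634094238281, 174.82928466796875), (22.638463973999023, 6.736323833465576), 6.340191841125488) [[ 0.6251 -0.0728  0.054 ]]
green 38 [399.2 176.9] [397 174   6   7] ((399.5, 177.0), (6.0, 5.0), 90.0) [[ 0.6197 -0.1194  0.054 ]]
green 150 [418.4 179.1] [407 175  24   9] ((418.4862976074219, 179.11602783203125), (23.076147079467773, 6.426267623901367), 6.709837436676025) [[ 0.6141 -0.1658  0.054 ]]
green 26 [438.2 181. ] [436 178   5   7] ((438.0, 181.0), (6.0, 4.0), 90.0) [[ 0.6092 -0.2137  0.054 ]]
green 62 [451.3 182.8] [446 180  11   7] ((451.0, 183.0), (6.0, 10.0), 90.0) [[ 0.6046 -0.2453  0.054 ]]
green 378 [439.3 204.7] [431 193  18  25] ((439.3138427734375, 204.7
[... 213 characters left out ...]
770996), 83.6598129272461) [[0.5504 0.219  0.054 ]]
yellow 125 [276.7 203.9] [272 197  10  15] ((276.8292541503906, 203.96340942382812), (13.803942680358887, 8.944953918457031), 83.6598129272461) [[0.5557 0.1765 0.054 ]]
yellow 134 [438.  222.7] [431 218  15  10] ((438.0, 222.5), (9.0, 14.0), 90.0) [[ 0.5084 -0.2093  0.054 ]]
red 83 [318.2 192.5] [314 188  10  10] ((318.5, 192.5), (9.0, 9.0), 90.0) [[0.5887 0.0766 0.006 ]]
red 124 [315.8 216.4] [309 212  15  10] ((315.8353271484375, 216.48170471191406), (14.5769624710083, 8.282365798950195), 6.340191841125488) [[0.5281 0.083  0.006 ]]
[[ 0.6569  0.0895  0.006 ]
 [ 0.5142  0.1127  0.006 ]
 [ 0.472  -0.258   0.006 ]
 [ 0.6188 -0.277   0.006 ]]
```

View pics/crop1.png

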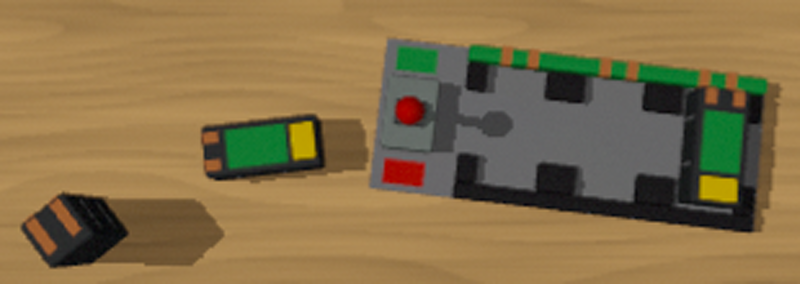

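The crop shows pack_a's copper strips at about (175,244) and (185,233), so its top faces up-left, away from the robot. Pack_b's contacts point left. Next I'll compute the poses and write the move helper.

```bash
cat >> h.py <<'E'
def yaw(): # heading of tool x axis in world
    o=ctrl.get_obs(); x=R.from_rotvec(o['ee_rot']).as_matrix()[:,0]; return np.arctan2(x[1],x[0])
def plan(xy,z,heading=None,n=None):
    """per-row constant shift/turn (tool down: turn +d about tool z lowers the heading by d)"""
    o=ctrl.get_obs(); p=o['tool_pos']; h=yaw()
    t=0 if heading is None else -np.degrees((heading-h+np.pi)%(2*np.pi)-np.pi)
    d=np.array([*xy,z])-p
    n0=int(np.ceil(max(np.linalg.norm(d)/.038,abs(t)/7,1))); n=n or n0
    f=sum(np.exp(-1j*np.radians(t/n*k)) for k in range(n))
    w=(d[0]+1j*d[1])*np.exp(-1j*h)/f   # along tool x; y flipped
    print(f"n={n}(min {n0}) row: {w.real:.4f} {-w.imag:.4f} {-d[2]/n:.4f} {t/n:.2f} | total turn {t:.1f}, j6 {np.degrees(o['joint_positions'][5]):.0f} pos {p.round(4)} heading {np.degrees(h):.1f}")
E
python3 - <<'E'
from h import *
c=viewer.calibration('top'); im=cv2.imread('pics/top0.png')[:,:,::-1].copy()
h=hsv(im)[225:255,165:212]; m=cv2.inRange(h,(5,100,90),(14,255,255))
sub=im[225:255,165:212]
n,l,s,cen=cv2.connectedComponentsWithStats(m)
C=[]
for i in range(1,n):
    if s[i,4]>8: q=cen[i]+[165,225]; print(s[i,4],q,cv2.minAreaRect(np.argwhere(l==i)[:,::-1].astype(np.float32)),plane(c,[q],.11).round(4))
# dock fit from corners, plate top z=6 (left pair) ; walls at right
P=plane(c,[(313.5,165.5),(303.5,222)],.006)
print('left edge',P.round(4))
gw=plane(c,[(342,168),(457,180.5)],.026); d=gw[0]-gw[1]; print('green wall top ends',gw.round(4),np.degrees(np.arctan2(-d[0],d[1])))
m1=plane(c,[(321.2,172.6),(315.8,216.4)],.006); d=m1[0]-m1[1]; print('marks',m1.round(4),np.degrees(np.arctan2(d[1],d[0])),m1.mean(0))
cc=viewer.calibration('wrist'); print('wrist look',R.from_rotvec(cc['orientation']).apply([[0,0,-1],[1,0,0]]))
pb=plane(c,[(259,206.2)],.048)-plane(c,[(276.7,203.9)],.054); print('packb label',plane(c,[(259,206.2)],.048),np.degrees(np.arctan2(pb[0,1],pb[0,0])))
E
```

```text
82 [184.68292683 233.53658537] ((19.560977935791016, 8.45121955871582), (16.085899353027344, 4.997560501098633), 51.34019088745117) [[0.4849 0.3765 0.11  ]]
82 [175.36585366 240.73170732] ((10.340002059936523, 15.620000839233398), (16.200000762939453, 5.0), 53.13010025024414) [[0.4689 0.397  0.11  ]]
left edge [[0.6582 0.0882 0.006 ]
 [0.5142 0.114  0.006 ]]
green wall top ends [[ 0.6475  0.0169  0.026 ]
 [ 0.6145 -0.2696  0.026 ]] -6.58116027530989
marks [[0.6397 0.0687 0.006 ]
 [0.5281 0.083  0.006 ]] -7.3141745141499594 [0.58391774 0.0758436  0.006     ]
wrist look [[ 0.25336691 -0.12565154 -0.95917512]
 [ 0.4366396   0.89963301 -0.00251283]]
packb label [[0.55095399 0.21987961 0.048     ]] 96.2897171925739
```

```bash
python3 -c "
from h import *
plan((.5242,.4238),.135,np.radians(38))"
```

```text
n=17(min 17) row: -0.0096 0.0178 0.0071 6.83 | total turn 116.1, j6 -9 pos [0.2513 0.5166 0.2554] heading 154.1
```

apply_moves(increments="1 -0.0096 0.0178 0.0065 6.83;1 -0.0096 0.0178 0.0065 6.83;1 -0.0096 0.0178 0.0065 6.83;1 -0.0096 0.0178 0.0065 6.83;1 -0.0096 0.0178 0.0065 6.83;1 -0.0096 0.0178 0.0065 6.83;1 -0.0096 0.0178 0.0065 6.83;1 -0.0096 0.0178 0.0065 6.83;1 -0.0096 0.0178 0.0065 6.83;1 -0.0096 0.0178 0.0065 6.83;1 -0.0096 0.0178 0.0065 6.83;1 -0.0096 0.0178 0.0065 6.83;1 -0.0096 0.0178 0.0065 6.83;1 -0.0096 0.0178 0.0065 6.83;1 -0.0096 0.0178 0.0065 6.83;1 -0.0096 0.0178 0.0065 6.83;1 -0.0096 0.0178 0.0065 6.83;1 0 0 0 0", newtons=60)

```text
clock: 1.65
tool_pos: [0.5244, 0.4193, 0.1431]
ee_rot: [2.971, 1.01, -0.008]
force: [-1.0, 0.4, -1.2]
width: 0.002
grip_force: 0.0
```

```bash
python3 - <<'E'
from h import *
print(ctrl.get_obs()['joint_positions'].round(2))
plan((.5242,.4238),.105,np.radians(38))
im=viewer.read_camera('wrist'); cv2.imwrite('pics/w1.png',im[:,:,::-1])
E
```

```text
[ 0.55  0.51  1.38 -0.    1.26  1.46]
n=2(min 2) row: 0.0013 -0.0018 0.0191 -0.22 | total turn -0.4, j6 84 pos [0.5244 0.4193 0.1431] heading 37.6
```

View pics/w1.png

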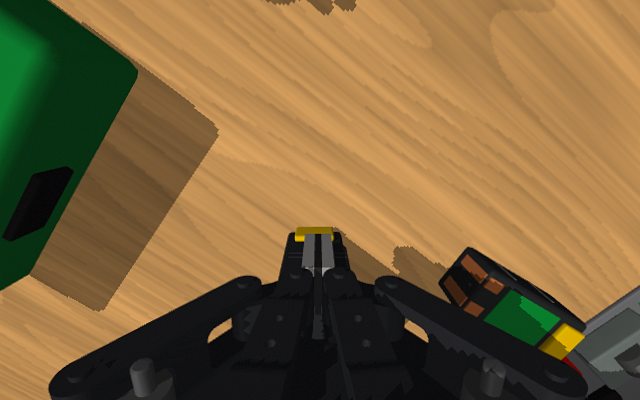

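The wrist view shows pack_a hidden behind the shut fingers. Its yellow tab peeks out at (315,233), so the push is centred and aligned. I'll descend and push.

apply_moves(increments="1 0.0013 -0.0018 0.019 0;1 0.0013 -0.0018 0.019 0;1 0 0 0 0;1 -0.01 0 0 0;1 -0.01 0 0 0;1 -0.01 0 0 0;1 -0.01 0 0 0;1 -0.01 0 0 0;1 -0.01 0 0 0;1 -0.01 0 0 0")

```text
clock: 2.53
tool_pos: [0.4689, 0.3861, 0.1095]
ee_rot: [-2.969, -1.024, -0.004]
force: [0.4, -0.3, 0.1]
width: -0.0
grip_force: 0.0
```

apply_moves(increments="1 -0.01 0 0 0;1 -0.01 0 0 0;1 0 0 0 0;1 0 0 0 0;1 0 0 0 0")

```text
clock: 2.95
tool_pos: [0.4536, 0.3736, 0.1086]
ee_rot: [-2.97, -1.023, -0.003]
force: [-0.3, -0.2, -0.1]
width: -0.001
grip_force: 0.0
```

```bash
python3 - <<'E'
from h import *
im=viewer.read_camera('wrist'); t=viewer.read_camera('top'); cv2.imwrite('pics/t2.png',t[:,:,::-1]); cv2.imwrite('pics/w2.png',im[:,:,::-1])
cv2.imwrite('pics/c2.png',np.hstack([cv2.resize(t[180:330,130:350,::-1],None,fx=1.8,fy=1.8),cv2.resize(im[:,:,::-1],(400,270))[:,:]]))
E
```

```text
(no output)
```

View pics/c2.png

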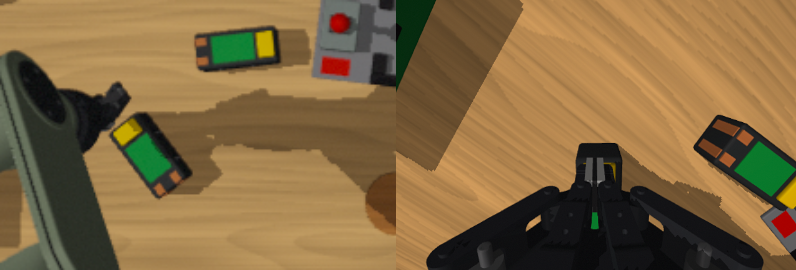

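Pack_a has toppled and lies top up with its contacts toward the robot. Now I'll measure it.

```bash
cat >> h.py <<'E'
def packs(im,c):
    """pack centre/yaw from label + tab, matching nearest pairs"""
    G=blobs(im,'green',100); Y=blobs(im,'yellow',60); out=[]
    for y in Y:
        yp=plane(c,[y[1]],.054)[0]
        for g in G:
            gp=plane(c,[g[1]],.048)[0]; d=(gp-yp)[:2]
            if .035<np.hypot(*d)<.053:
                u=d/np.hypot(*d); out.append((gp[:2]-.004*u, np.degrees(np.arctan2(u[1],u[0])), (yp[:2]+.04*u), np.hypot(*d)))
    return out
E
python3 - <<'E'
from h import *
t=cv2.imread('pics/t2.png')[:,:,::-1].copy()
for p in packs(t,viewer.calibration('top')): print(p)
E
```

```text
(array([0.55158971, 0.21614307]), np.float64(95.62444962970338), array([0.55157161, 0.21632692]), np.float64(0.043815259633000765))
(array([ 0.54822112, -0.21511297]), np.float64(-8.716097460056998), array([ 0.54798784, -0.2150772 ]), np.float64(0.04423600843181458))
(array([0.40888139, 0.33296924]), np.float64(-141.80853727241015), array([0.40855513, 0.33271257]), np.float64(0.0435848757918434))
```

```bash
python3 -c "
from h import *
plan((.4087,.3328),.098,np.radians(38.2))"
```

```text
n=2(min 2) row: -0.0302 0.0022 0.0051 -0.11 | total turn -0.2, j6 83 pos [0.4536 0.3734 0.1083] heading 38.0
```

apply_moves(increments="0 -0.0151 0.0011 0 0;0 -0.0151 0.0011 0 0;0 -0.0151 0.0011 0 0;0 -0.0151 0.0011 0 0;0 0 0 0.012 0;0 0 0 0.012 0;0 0 0 0.012 0;0 0 0 0.012 0;0 0 0 0.012 0;0 0 0 0.012 0;0 0 0 0 0;0 0 0 0 0")

```text
clock: 4.05
tool_pos: [0.4072, 0.3317, 0.0343]
ee_rot: [2.97, 1.021, -0.005]
force: [0.8, 0.4, -0.5]
width: 1.0
grip_force: 0.0
```

```bash
python3 - <<'E'
from h import *
plan((.4087,.3328),.034,np.radians(38.2))
E
```

```text
n=1(min 1) row: 0.0019 0.0000 0.0003 -0.25 | total turn -0.3, j6 82 pos [0.4072 0.3317 0.0343] heading 37.9
```

apply_moves(increments="1 0.002 0 0 0;1 0 0 0 0;1 0 0 0 0;1 0 0 0 0;1 0 0 0 0;1 0 0 0 0;1 0 0 -0.025 0;1 0 0 -0.025 0;1 0 0 -0.025 0;1 0 0 0 0", newtons=50)

```text
clock: 4.88
tool_pos: [0.4121, 0.3349, 0.1148]
ee_rot: [-2.969, -1.021, -0.013]
force: [1.9, 1.0, -3.4]
width: 0.579
grip_force: 54.5
```

```bash
python3 - <<'E'
from h import *
c=viewer.calibration('wrist'); im=viewer.read_camera('wrist'); cv2.imwrite('pics/w3.png',im[:,:,::-1])
for n in('green','yellow'):
    for b in blobs(im,n,40): print(n,b[0],b[1],b[2])
# bay targets
y=np.radians(-6.7)
for o in ((.559,-.1197),(.5616,-.1178)):
    print(o, 'left bay',np.array(o)+.096*np.array([-np.sin(y),np.cos(y)]))
plan((.57,-.024),.15,np.radians(173.3))
E
```

```text
green 5022 [594.8 164.3] [544 117  96  95]
green 8206 [317.8 288.6] [271 243  93  97]
yellow 5368 [316.7 206.3] [269 178  96  59]
yellow 569 [631.1 209.9] [616 187  24  43]
(0.559, -0.1197) left bay [ 0.57020039 -0.02435562]
(0.5616, -0.1178) left bay [ 0.57280039 -0.02245562]
n=20(min 20) row: -0.0245 0.0051 -0.0019 -6.77 | total turn -135.4, j6 82 pos [0.4111 0.3342 0.1126] heading 37.9
```

View pics/w3.png

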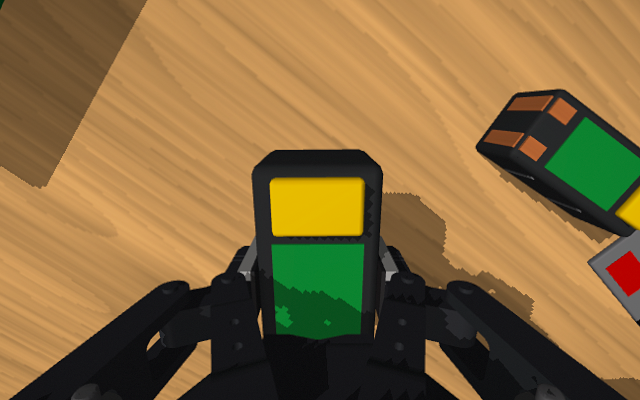

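Grasp is good: the tab is at (317,206), centred in the hand, with the label below it. I'll carry it in an arc on the robot's side to above the left bay.

apply_moves(increments="1 -0.0245 0.0051 -0.0025 -6.77;1 -0.0245 0.0051 -0.0025 -6.77;1 -0.0245 0.0051 -0.0025 -6.77;1 -0.0245 0.0051 -0.0025 -6.77;1 -0.0245 0.0051 -0.0025 -6.77;1 -0.0245 0.0051 -0.0025 -6.77;1 -0.0245 0.0051 -0.0025 -6.77;1 -0.0245 0.0051 -0.0025 -6.77;1 -0.0245 0.0051 -0.0025 -6.77;1 -0.0245 0.0051 -0.0025 -6.77;1 -0.0245 0.0051 -0.0025 -6.77;1 -0.0245 0.0051 -0.0025 -6.77;1 -0.0245 0.0051 -0.0025 -6.77;1 -0.0245 0.0051 -0.0025 -6.77;1 -0.0245 0.0051 -0.0025 -6.77;1 -0.0245 0.0051 -0.0025 -6.77;1 -0.0245 0.0051 -0.0025 -6.77;1 -0.0245 0.0051 -0.0025 -6.77;1 -0.0245 0.0051 -0.0025 -6.77;1 -0.0245 0.0051 -0.0025 -6.77")

```text
clock: 6.6
tool_pos: [0.5677, -0.0254, 0.1572]
ee_rot: [-0.177, -3.13, -0.001]
force: [0.1, -0.7, -3.9]
width: 0.582
grip_force: 54.0
```

apply_moves(increments="1 0 0 0 0;1 0 0 0 0;1 0 0 0 0")

```text
clock: 6.85
tool_pos: [0.5666, -0.0244, 0.1578]
ee_rot: [-0.186, -3.13, -0.001]
force: [0.1, 0.2, -4.6]
width: 0.578
grip_force: 54.2
```

```bash
python3 - <<'E'
from h import *
o=ctrl.get_obs(); c=viewer.calibration('wrist'); im=viewer.read_camera('wrist'); cv2.imwrite('pics/w4.png',im[:,:,::-1])
print(o['tool_pos'],np.degrees(yaw()),o['joint_positions'].round(2))
for n in('green','yellow','red'):
    for b in blobs(im,n,60): print(n,b[0],b[1],b[2])
E
```

```text
[ 0.56655784 -0.02435755  0.15775805] 173.21982455394607 [-0.2   0.29  1.65 -0.    1.2  -1.65]
green 2139 [616.4 148.1] [593 120  47  57]
green 3161 [ 76.5 211.3] [ 45 178  62  69]
green 854 [419.4 247.1] [399 236  42  23]
green 8268 [317.7 289. ] [271 243  93  97]
green 1640 [178.6 261.3] [133 250 104  24]
green 88 [ 81.9 269.8] [ 66 267  30   5]
yellow 1404 [576.1 157.9] [560 134  33  49]
yellow 1467 [ 61.1 157.5] [ 34 143  55  30]
yellow 5451 [317.2 206. ] [270 177  95  59]
red 1194 [430.9 132. ] [408 119  47  27]
red 1453 [479.7 224.5] [457 205  46  40]
```

View pics/w4.png

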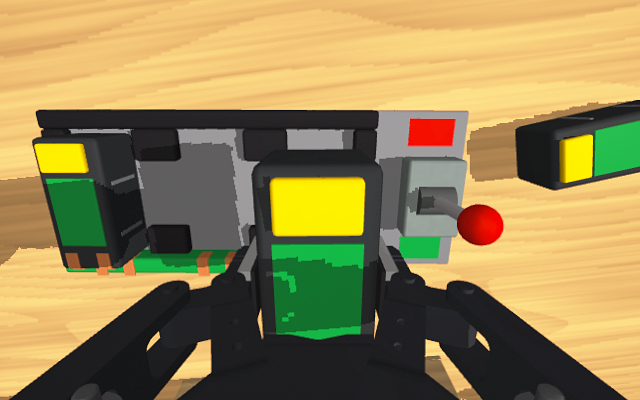

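The dock shows clearly: red mark at (431,132), plate corner at (467,112), guides at about (157,145) and (265,145), and pack_c's label at (76,211). I'll use these to fix the dock pose.

```bash
python3 - <<'E'
from h import *
c=viewer.calibration('wrist'); im=cv2.imread('pics/w4.png')[:,:,::-1].copy(); g=cv2.cvtColor(im,cv2.COLOR_RGB2GRAY).astype(float)
gy=np.diff(g,axis=0)
cols=np.arange(60,365,5); rows=np.array([95+np.argmin(gy[95:120,x])+1 for x in cols]); P=plane(c,np.c_[cols,rows],.018)
k=np.polyfit(P[:,1],P[:,0],1); print('black wall outer edge yaw',np.degrees(-np.arctan(k[0]))*-1, 'slope',k)
cols=np.arange(385,462,5); rows=np.array([95+np.argmax(np.abs(gy[95:125,x]))+1 for x in cols]); P2=plane(c,np.c_[cols,rows],.006); k2=np.polyfit(P2[:,1],P2[:,0],1); print('plate edge',k2,rows)
def show(n,px,z,dk):
    p=plane(c,[px],z)[0][:2]
    y=np.radians(-6.7); Rm=np.array([[np.cos(y),-np.sin(y)],[np.sin(y),np.cos(y)]])
    print(n,p.round(4),'origin' ,(p-Rm@np.array(dk)).round(4))
gx=np.abs(np.diff(g,axis=1))
print('plate end col', [450+np.argmax(gx[r,450:485])+1 for r in (118,125,135,145)])
print('guide cols',[(r,(np.where(gx[r,120:300]>18)[0]+121).tolist()) for r in (136,142,148)])
show('plate corner',(468,112),.006,(-.075,.22))
show('red mark',(430.9,132),.006,(-.056,.195))
show('guide -48',(157.5,140),.018,(-.045,-.048))
show('guide +48',(265,140),.018,(-.045,.048))
m=mask(im,'red'); 
for p in packs(im,c): print('pack',p)
# held pack: tab top 20mm above tcp
o=ctrl.get_obs(); T=R.from_rotvec(o['ee_rot']); z=o['tool_pos'][2]+.020
for px,zz in (((317.2,206),.020),):
    print('tab in tool',T.inv().apply(plane(c,[px],o['tool_pos'][2]+zz)[0]-o['tool_pos']))
rr=cv2.minAreaRect(cv2.findContours(mask(im,'yellow')[150:260,250:380].copy(),0,1)[0][0]); print(rr)
E
```

```text
black wall outer edge yaw 6.90613187081422 slope [0.12112189 0.49886263]
plate edge [0.19625883 0.49675833] [110 110 110 110 110 119 119 110 119 119 119 119 119 119 111 111]
plate end col [np.int64(468), np.int64(455), np.int64(470), np.int64(467)]
guide cols [(136, [131, 132, 178, 179, 236, 242, 243, 287, 288]), (142, [132, 179, 180, 190, 192, 210, 211, 212, 235, 236, 243, 287, 288]), (148, [180, 181, 233, 236, 237, 243, 244, 287, 288])]
plate corner [0.5139 0.1152] origin [ 0.5627 -0.112 ]
red mark [0.5275 0.0826] origin [ 0.5603 -0.1177]
guide -48 [ 0.5053 -0.1555] origin [ 0.5556 -0.113 ]
guide +48 [ 0.5162 -0.0634] origin [ 0.5553 -0.1164]
pack (array([0.55160891, 0.20593923]), np.float64(94.16099371254498), array([0.55100029, 0.21430499]), np.float64(0.0356121361672934))
pack (array([ 0.54855662, -0.2199491 ]), np.float64(-10.621052884001553), array([ 0.54735142, -0.21972309]), np.float64(0.045226208524304465))
tab in tool [ 0.03843735  0.00042791 -0.01978402]
((67.0, 56.0), (58.0, 94.0), 90.0)
```

```bash
python3 - <<'E'
from h import *
c=viewer.calibration('wrist')
ux=np.array([.9928,-.1201]);uy=np.array([.1201,.9928])
for px,z,y in (((132,139),.018,-.067),((179.5,139),.006,-.029),((243,139),.018,.029),((287.5,139),.006,.067),((287.5,139),.018,.067),((467,145),.006,.220),((468,120),.006,.22),((430.9,132),.006,.195)):
    p=plane(c,[px],z)[0][:2]; print(px,z,'Oy along uy',(p@uy-y).round(4))
print('O(.5604,-.1175)@uy',np.array([.5604,-.1175])@uy)
O=np.array([.5604,-.1175])
t=viewer.calibration('top')
for n,px,z,y in (('left edge',(313.5,165.5),.006,.22),('le2',(303.5,222),.006,.22),('wall copper',(347.5,170.9),.026,0)):
    p=plane(t,[px],z)[0][:2]; print(n,(p@uy-y).round(4),p@ux-O@ux)
for y in (0,.096): print('bay',y,O+uy*y)
E
```

```text
(132, 139) 0.018 Oy along uy -0.0486
(179.5, 139) 0.006 Oy along uy -0.051
(243, 139) 0.018 Oy along uy -0.0488
(287.5, 139) 0.006 Oy along uy -0.0498
(287.5, 139) 0.018 Oy along uy -0.0486
(467, 145) 0.006 Oy along uy -0.0407
(468, 120) 0.006 Oy along uy -0.0429
(430.9, 132) 0.006 Oy along uy -0.0497
O(.5604,-.1175)@uy -0.04934996
left edge -0.0534 0.07235887279898578
le2 -0.0451 -0.07364446763653987
wall copper 0.0801 0.06464568485171984
bay 0 [ 0.5604 -0.1175]
bay 0.096 [ 0.5719296 -0.0221912]
```

```bash
python3 -c "
from h import *
plan((.5706,-.0221),.08,np.radians(173.1),4)"
```

```text
n=4(min 3) row: -0.0010 0.0007 0.0195 0.03 | total turn 0.1, j6 -94 pos [ 0.5665 -0.0243  0.1582] heading 173.2
```

apply_moves(increments="1 -0.0010 0.0007 0.0195 0;1 -0.0010 0.0007 0.0195 0;1 -0.0010 0.0007 0.0195 0;1 -0.0010 0.0007 0.0195 0;1 0 0 0 0;1 0 0 0 0;1 0 0 0 0")

```text
clock: 7.48
tool_pos: [0.5731, -0.0225, 0.0834]
ee_rot: [0.185, 3.136, -0.0]
force: [0.4, 0.1, -3.9]
width: 0.575
grip_force: 54.1
```

```bash
python3 -c "
from h import *
plan((.5706,-.0221),.042,np.radians(173.1),4)"
```

```text
n=4(min 2) row: 0.0006 0.0000 0.0103 0.04 | total turn 0.1, j6 -94 pos [ 0.5731 -0.0225  0.0834] heading 173.2
```

apply_moves(increments="1 0.0012 0 0.0103 0;1 0.0012 0 0.0103 0;1 0 0 0.0103 0;1 0 0 0.0103 0;1 0 0 0 0;1 0 0 0 0")

```text
clock: 7.98
tool_pos: [0.57, -0.022, 0.0485]
ee_rot: [-0.182, -3.132, 0.001]
force: [-22.7, 2.6, 44.6]
width: 0.58
grip_force: 66.8
```

```bash
python3 -c "
from h import *
plan((.5706,-.0221),.040,np.radians(173.1))"
```

```text
n=1(min 1) row: -0.0006 -0.0000 0.0085 0.25 | total turn 0.3, j6 -94 pos [ 0.57   -0.022   0.0485] heading 173.4
```

apply_moves(increments="1 0 0 -0.01 0;1 0 0 -0.01 0;1 0 0 0 0")

```text
clock: 8.23
tool_pos: [0.5725, -0.0225, 0.0634]
ee_rot: [0.185, 3.132, -0.001]
force: [1.2, 0.7, -4.8]
width: 0.577
grip_force: 61.2
```

```bash
python3 - <<'E'
from h import *
o=ctrl.get_obs(); c=viewer.calibration('wrist'); im=viewer.read_camera('wrist'); cv2.imwrite('pics/w5.png',im[:,:,::-1])
s=viewer.read_camera('side'); cv2.imwrite('pics/s5.png',s[:,:,::-1])
print(o['tool_pos'],np.degrees(yaw()),o['force'])
for b in blobs(im,'yellow',1000)+blobs(im,'green',3000): print(b[:3])
T=R.from_rotvec(o['ee_rot'])
for b in blobs(im,'yellow',3000): print('tab in tool',T.inv().apply(plane(c,[b[1]],o['tool_pos'][2]+.02)[0]-o['tool_pos']))
cv2.imwrite('pics/c5.png',np.hstack([cv2.resize(im[:,:,::-1],(480,300)),cv2.resize(s[190:340,270:430,::-1],(320,300))]))
E
```

```text
[ 0.57247839 -0.02251981  0.06343143] 173.2475241903112 [ 1.23360113  0.69637916 -4.76006223]
(np.int32(5348), array([317.9, 190.9]), array([272, 162,  92,  59], dtype=int32))
(np.int32(9562), array([317.6, 283.5]), array([272, 232,  93, 108], dtype=int32))
tab in tool [ 0.04393449  0.00064027 -0.02019761]
```

View pics/c5.png

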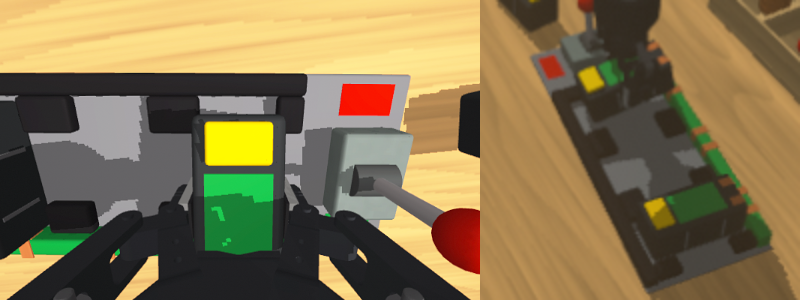

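The tab has shifted to (318,191), so the pack's contact end touched the terminal wall and tilted slightly. I'll shift it back toward the robot and retry.

```bash
python3 -c "
from h import *
plan((.5697,-.0220),.0635,np.radians(173.1),2)"
```

```text
n=2(min 1) row: 0.0007 0.0001 -0.0011 0.07 | total turn 0.1, j6 -94 pos [ 0.571  -0.0223  0.0613] heading 173.2
```

apply_moves(increments="1 0.0007 0 0 0;1 0.0007 0 0 0;1 0 0 0 0;1 0 0 0 0;1 0 0 0 0")

```text
clock: 8.75
tool_pos: [0.5692, -0.022, 0.061]
ee_rot: [-0.185, -3.135, -0.0]
force: [-0.2, -0.3, -4.0]
width: 0.578
grip_force: 61.2
```

apply_moves(increments="1 0 0 0.003 0;1 0 0 0.003 0;1 0 0 0.003 0;1 0 0 0.003 0;1 0 0 0 0;1 0 0 0 0;1 0 0 0 0")

```text
clock: 9.33
tool_pos: [0.5694, -0.022, 0.0494]
ee_rot: [-0.185, -3.136, -0.0]
force: [0.2, -0.5, -4.9]
width: 0.581
grip_force: 61.4
```

apply_moves(increments="1 0 0 0.002 0;1 0 0 0.002 0;1 0 0 0 0;1 0 0 0 0")

```text
clock: 9.67
tool_pos: [0.5698, -0.0221, 0.0487]
ee_rot: [-0.184, -3.136, 0.0]
force: [-6.5, 1.0, 15.1]
width: 0.577
grip_force: 63.5
```

```bash
cat >> h.py <<'E'
def tabquad(im,c,k=0):
    """yellow quad of held pack -> tilt about tool y by solvePnP on tab top (26.. size unknown -> use ratio)"""
    cs=cv2.findContours(mask(im,'yellow'),cv2.RETR_EXTERNAL,cv2.CHAIN_APPROX_NONE)[0]; m=max(cs,key=cv2.contourArea)
    return cv2.approxPolyDP(m,8,True).reshape(-1,2), cv2.boundingRect(m)
E
python3 - <<'E'
from h import *
o=ctrl.get_obs(); c=viewer.calibration('wrist'); im=viewer.read_camera('wrist'); cv2.imwrite('pics/w6.png',im[:,:,::-1])
for f in ('w3','w4','w5','w6'):
    i=cv2.imread(f'pics/{f}.png')[:,:,::-1].copy(); 
    y=mask(i,'yellow'); ys=[]
    for r in range(150,260):
        x=np.where(y[r,220:420])[0]
        if len(x)>60: ys.append((r,x[0]+220,x[-1]+220))
    ys=np.array(ys); print(f, ys[0],ys[len(ys)//2],ys[-1])
    g=mask(i,'green'); 
    rs=[r for r in range(200,300) if g[r,280:355].sum()/255>55]; r=rs[0]+4; x=np.where(g[r,250:390])[0]+250; x2=np.where(g[r+60,250:390])[0]+250; print('  label start row',rs[0],'w',x[0],x[-1],'row+60',x2[0],x2[-1])
E
```

```text
w3 [178 275 360] [207 271 363] [235 274 359]
  label start row 244 w 271 363 row+60 275 361
w4 [178 273 362] [207 271 363] [235 274 359]
  label start row 244 w 271 363 row+60 275 361
w5 [162 276 359] [191 273 363] [220 278 358]
  label start row 232 w 272 364 row+60 272 363
w6 [162 277 359] [191 273 363] [220 277 359]
  label start row 232 w 272 364 row+60 272 363
```

Label widths put the held pack at about 10° contact-end-up, with the tab end already on the bay floor. I'll shift it 4 mm toward the robot and release so that it drops flat.

apply_moves(increments="1 0 0 -0.0025 0;1 0.002 0 0 0;1 0.0022 0 0 0;1 0 0 0 0;1 0 0 0 0;1 0 0 0 0")

```text
clock: 10.22
tool_pos: [0.567, -0.0219, 0.0491]
ee_rot: [0.185, 3.132, -0.001]
force: [4.8, -0.4, 3.8]
width: 0.58
grip_force: 61.7
```

apply_moves(increments="0 0 0 0 0;0 0 0 0 0;0 0 0 0 0;0 0 0 0 0;0 0 0 0 0;0 0 0 -0.02 0;0 0 0 -0.04 0;0 0 0 -0.04 0;0 0 0 0 0;0 0 0 0 0")

```text
clock: 11.05
tool_pos: [0.5677, -0.0221, 0.1516]
ee_rot: [0.184, 3.129, -0.002]
force: [0.2, 0.5, -1.3]
width: 1.0
grip_force: 0.0
```

```bash
python3 - <<'E'
from h import *
o=ctrl.get_obs(); c=viewer.calibration('wrist'); im=viewer.read_camera('wrist'); cv2.imwrite('pics/w7.png',im[:,:,::-1])
t=viewer.read_camera('top'); cv2.imwrite('pics/t7.png',t[:,:,::-1])
print(o['tool_pos'])
for n in('green','yellow'):
    for b in blobs(im,n,400): print(n,b[:3],plane(c,[b[1]],.054 if n=='green' else .060)[0])
for p in packs(t,viewer.calibration('top')): print(p)
cv2.imwrite('pics/c7.png',np.hstack([cv2.resize(im[:,:,::-1],(480,300)),cv2.resize(t[150:260,290:410,::-1],(320,300))]))
E
```

```text
[ 0.56774677 -0.02205089  0.1516255 ]
green (np.int32(1914), array([619.4, 147.3]), array([599, 120,  41,  56], dtype=int32)) [0.55014454 0.20092584 0.054     ]
green (np.int32(3302), array([ 66.9, 210.8]), array([ 34, 177,  65,  70], dtype=int32)) [ 0.55087239 -0.21494008  0.054     ]
green (np.int32(3295), array([317.3, 216.8]), array([293, 183,  49,  70], dtype=int32)) [ 0.57810721 -0.02308908  0.054     ]
green (np.int32(574), array([418.1, 244.4]), array([397, 236,  44,  23], dtype=int32)) [0.6107045  0.05380028 0.054     ]
green (np.int32(1268), array([160. , 261.3]), array([127, 249,  80,  24], dtype=int32)) [ 0.60174181 -0.15461786  0.054     ]
green (np.int32(1104), array([259. , 262.5]), array([229, 250,  61,  23], dtype=int32)) [ 0.61199252 -0.07470743  0.054     ]
green (np.int32(436), array([358.1, 263.6]), array([346, 253,  24,  21], dtype=int32)) [0.62226416 0.00506763 0.054     ]
yellow (np.int32(1454), array([581.9, 156.5]), array([566, 132,  33,  50], dtype=int32)) [0.55226023 0.16920592 0.06      ]
yellow (np.int32(1557), array([ 49.9, 155.9]), array([ 22, 141,  57,  31], dtype=int32)) [ 0.50787889 -0.20656894  0.06      ]
yellow (np.int32(1469), array([317.4, 162. ]), array([294, 147,  48,  31], dtype=int32)) [ 0.53454609 -0.01787895  0.06      ]
(array([0.55137035, 0.21590134]), np.float64(95.97462666671106), array([0.55132839, 0.21630222]), np.float64(0.043596925134906504))
(array([ 0.54818661, -0.22117925]), np.float64(-8.700029447876075), array([ 0.54723635, -0.22103384]), np.float64(0.04496132025762964))
```

View pics/c7.png

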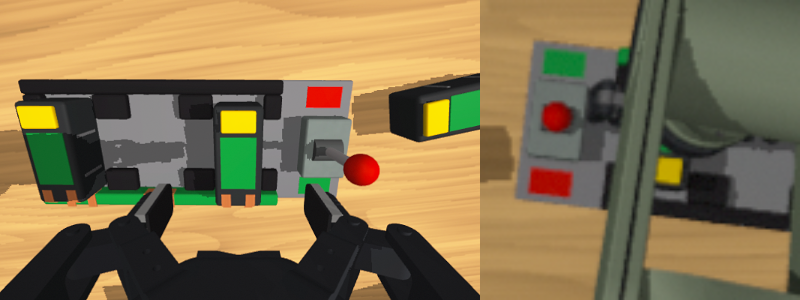

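Pack_a lies flat in the left bay (label at (317,217), same apparent size as pack_c's), about 2 mm off centre. On to pack_b.

```bash
python3 -c "
from h import *
plan((.5514,.2161),.165,np.radians(95.8))"
```

```text
n=12(min 12) row: 0.0152 0.0150 -0.0015 6.45 | total turn 77.5, j6 -94 pos [ 0.5646 -0.0214  0.1475] heading 173.3
```

apply_moves(increments="0 0 0 -0.022 0;0 0.0152 0.0150 0 6.45;0 0.0152 0.0150 0 6.45;0 0.0152 0.0150 0 6.45;0 0.0152 0.0150 0 6.45;0 0.0152 0.0150 0 6.45;0 0.0152 0.0150 0 6.45;0 0.0152 0.0150 0 6.45;0 0.0152 0.0150 0 6.45;0 0.0152 0.0150 0 6.45;0 0.0152 0.0150 0 6.45;0 0.0152 0.0150 0.01 6.45;0 0.0152 0.0150 0.01 6.45;0 0 0 0.01 0;0 0 0 0.01 0;0 0 0 0 0;0 0 0 0 0;0 0 0 0 0")

```text
clock: 12.65
tool_pos: [0.5517, 0.2145, 0.1297]
ee_rot: [-2.105, -2.331, 0.002]
force: [-0.3, -0.3, 0.8]
width: 1.0
grip_force: 0.0
```

```bash
python3 - <<'E'
from h import *
plan((.5514,.2161),.034,np.radians(95.8),6)
c=viewer.calibration('wrist'); im=viewer.read_camera('wrist')
for p in packs(im,c): print(p)
E
```

```text
n=6(min 3) row: 0.0003 -0.0000 0.0159 0.01 | total turn 0.0, j6 7 pos [0.5517 0.2145 0.1297] heading 95.8
(array([0.55073943, 0.21670023]), np.float64(96.40484662287288), array([0.5507276 , 0.21680563]), np.float64(0.04389393709585306))
```

apply_moves(increments="0 0.0003 0 0.0159 0;0 0.0003 0 0.0159 0;0 0.0003 0 0.0159 0;0 0.0003 0 0.0159 0;0 0.0003 0 0.0159 0;0 0.0005 0 0.0159 0;0 0 0 0 0;0 0 0 0 0;1 0 0 0 0;1 0 0 0 0;1 0 0 0 0;1 0 0 0 0;1 0 0 0 0;1 0 0 -0.01 0;1 0 0 -0.02 0;1 0 0 -0.03 0;1 0 0 -0.03 0;1 0 0 0 0;1 0 0 0 0", newtons=80)

```text
clock: 14.28
tool_pos: [0.5536, 0.2177, 0.1269]
ee_rot: [2.103, 2.33, 0.007]
force: [-0.3, 0.1, -3.8]
width: 0.571
grip_force: 84.1
```

```bash
python3 - <<'E'
from h import *
o=ctrl.get_obs(); c=viewer.calibration('wrist'); im=viewer.read_camera('wrist'); T=R.from_rotvec(o['ee_rot'])
for b in blobs(im,'yellow',3000): print(b[:3],'tab in tool',T.inv().apply(plane(c,[b[1]],o['tool_pos'][2]+.02)[0]-o['tool_pos']))
plan((.53,-.1),.17,np.radians(-6.9))
E
```

```text
n=15(min 15) row: -0.0191 0.0150 -0.0030 6.85 | total turn 102.8, j6 7 pos [0.5517 0.2173 0.1246] heading 95.9
```

apply_moves(increments="1 0 0 -0.004 6.85;1 0 0 -0.004 6.85;1 0 0 -0.004 6.85;1 0 0 -0.004 6.85;1 0 0 -0.004 6.85;1 0 0 -0.004 6.85;1 0 0 -0.004 6.85;1 0 0 -0.004 6.85;1 0 0 -0.004 6.85;1 0 0 -0.004 6.85;1 0 0 -0.004 6.85;1 0 0 -0.004 6.85;1 0 0 -0.004 6.85;1 0 0 -0.004 6.85;1 0 0 -0.004 6.85;1 0 0 0 0;1 0 0 0 0")

```text
clock: 15.75
tool_pos: [0.5506, 0.217, 0.1822]
ee_rot: [3.135, -0.184, -0.006]
force: [-0.1, 0.0, -3.9]
width: 0.576
grip_force: 83.8
```

```bash
python3 - <<'E'
from h import *
plan((.557,-.117),.19,np.radians(-6.9))
E
```

```text
n=9(min 9) row: 0.0051 0.0368 -0.0009 0.02 | total turn 0.2, j6 110 pos [0.5506 0.217  0.1822] heading -6.7
```

apply_moves(increments="1 0.0051 0.0368 -0.001 0;1 0.0051 0.0368 -0.001 0;1 0.0051 0.0368 -0.001 0;1 0.0051 0.0368 -0.001 0;1 0.0051 0.0368 0 0;1 0.0051 0.0368 0 0;1 0.0051 0.0368 0 0;1 0.0051 0.0368 0 0.1;1 0.0051 0.0368 0 0.1;1 0 0 0.02 0;1 0 0 0.02 0;1 0 0 0.02 0;1 0 0 0.02 0;1 0 0 0 0;1 0 0 0 0;1 0 0 0 0;1 0 0 0 0")

```text
clock: 17.17
tool_pos: [0.5589, -0.1172, 0.1101]
ee_rot: [3.135, -0.193, 0.004]
force: [0.1, 0.1, -3.3]
width: 0.577
grip_force: 84.5
```

```bash
python3 - <<'E'
from h import *
plan((.557,-.1175),.0635,np.radians(-6.9))
o=ctrl.get_obs(); c=viewer.calibration('wrist'); im=viewer.read_camera('wrist'); cv2.imwrite('pics/w9.png',im[:,:,::-1])
E
```

```text
n=2(min 2) row: -0.0009 0.0002 0.0233 -0.07 | total turn -0.1, j6 77 pos [ 0.5589 -0.1172  0.1101] heading -7.0
```

View pics/w9.png

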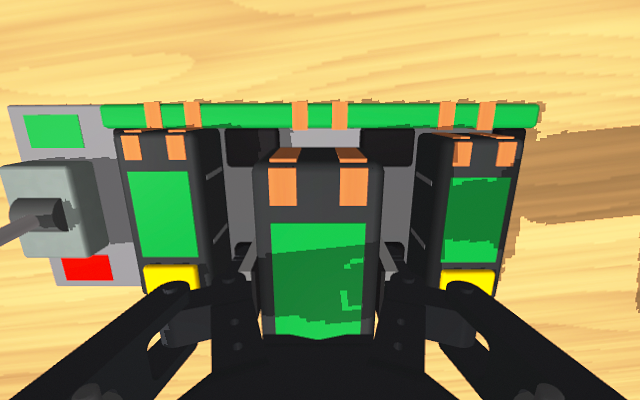

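Contacts are at the top (copper edge row about 164), laterally centred on the wall's copper marks (cols 300 and 340). I'll compute the gap to the wall.

```bash
python3 - <<'E'
from h import *
c=viewer.calibration('wrist'); im=cv2.imread('pics/w9.png')[:,:,::-1].copy(); o=ctrl.get_obs(); ux=np.array([.9928,-.1201]);uy=np.array([.1201,.9928])
col=cv2.inRange(hsv(im),(5,100,120),(16,255,255)).astype(bool)
h=hsv(im)
for x in (284,354): 
    r=np.arange(140,212); print(x,[(int(q),h[q,x].tolist()) for q in r if q in range(146,170,2)])
for x in (270,320): print(x,[(q,h[q,x].tolist()) for q in range(120,136,2)])
tz=o['tool_pos'][2]; tc=o['tool_pos'][:2]@ux
for row in (162,164,166): print('pack contact top edge',row,plane(c,[(319,row)],tz+.014)[0][:2]@ux-tc)
for row in (126,128,130): print('wall inner top',row,plane(c,[(320,row)],.026)[0][:2]@ux-tc)
print('lateral pack',plane(c,[(319,185)],tz+.014)[0][:2]@uy,'wall',plane(c,[(320,115)],.026)[0][:2]@uy, 'tcp',o['tool_pos'][:2]@uy)
E
```

```text
284 [(146, [0, 5, 100]), (148, [11, 179, 107]), (150, [11, 172, 107]), (152, [11, 174, 107]), (154, [11, 176, 106]), (156, [11, 177, 104]), (158, [11, 177, 157]), (160, [13, 172, 251]), (162, [10, 144, 126]), (164, [105, 11, 45]), (166, [103, 42, 54]), (168, [11, 180, 204])]
354 [(146, [150, 6, 161]), (148, [11, 184, 108]), (150, [11, 171, 109]), (152, [11, 169, 107]), (154, [11, 169, 107]), (156, [10, 169, 104]), (158, [10, 175, 159]), (160, [13, 170, 250]), (162, [10, 168, 187]), (164, [100, 17, 44]), (166, [100, 44, 52]), (168, [11, 181, 206])]
270 [(120, [69, 215, 210]), (122, [69, 210, 211]), (124, [69, 214, 206]), (126, [70, 233, 187]), (128, [67, 127, 52]), (130, [165, 26, 39]), (132, [140, 16, 47]), (134, [150, 17, 45])]
320 [(120, [69, 216, 209]), (122, [69, 215, 210]), (124, [69, 217, 202]), (126, [70, 233, 185]), (128, [66, 26, 146]), (130, [160, 4, 174]), (132, [0, 4, 174]), (134, [170, 4, 173])]
pack contact top edge 162 0.05359046300378634
pack contact top edge 164 0.05287626406878487
pack contact top edge 166 0.05215939529550584
wall inner top 126 0.06076880927080819
wall inner top 128 0.059469467472430426
wall inner top 130 0.05816548469555438
lateral pack -0.04935045590674474 wall -0.05062978635886751 tcp -0.049274966685711075
```

apply_moves(increments="1 0.001 0.0005 0.01 0;1 0 0 0.01 0;1 0 0 0.01 0;1 0 0 0.01 0;1 0 0 0.006 0;1 0 0 0 0;1 0 0 0 0;1 0 0 0 0;1 0 0 0 0")

```text
clock: 17.97
tool_pos: [0.5593, -0.1178, 0.0633]
ee_rot: [3.135, -0.194, 0.002]
force: [1.0, 0.3, -4.0]
width: 0.577
grip_force: 84.7
```

```bash
python3 - <<'E'
from h import *
o=ctrl.get_obs(); c=viewer.calibration('wrist'); im=viewer.read_camera('wrist'); ux=np.array([.9928,-.1201]); h=hsv(im)
tz=o['tool_pos'][2]; tc=o['tool_pos'][:2]@ux
plan((.5597,-.1177),.0635,np.radians(-6.9))
for x in (284,354): print([(q,h[q,x,2]) for q in range(154,170)])
for x in (270,320): print([(q,h[q,x,2]) for q in range(60,130,3)])
for row in (30,50,70,80,90,100,110): print('wall inner top',row,(plane(c,[(320,row)],.026)[0][:2]@ux-tc).round(4))
E
```

```text
n=1(min 1) row: 0.0004 -0.0001 -0.0001 -0.20 | total turn -0.2, j6 77 pos [ 0.5593 -0.1178  0.0634] heading -7.1
[(154, np.uint8(108)), (155, np.uint8(108)), (156, np.uint8(106)), (157, np.uint8(100)), (158, np.uint8(160)), (159, np.uint8(243)), (160, np.uint8(251)), (161, np.uint8(248)), (162, np.uint8(188)), (163, np.uint8(38)), (164, np.uint8(47)), (165, np.uint8(51)), (166, np.uint8(54)), (167, np.uint8(91)), (168, np.uint8(207)), (169, np.uint8(253))]
[(154, np.uint8(109)), (155, np.uint8(108)), (156, np.uint8(106)), (157, np.uint8(100)), (158, np.uint8(161)), (159, np.uint8(243)), (160, np.uint8(251)), (161, np.uint8(248)), (162, np.uint8(190)), (163, np.uint8(39)), (164, np.uint8(46)), (165, np.uint8(51)), (166, np.uint8(48)), (167, np.uint8(88)), (168, np.uint8(209)), (169, np.uint8(253))]
[(60, np.uint8(253)), (63, np.uint8(253)), (66, np.uint8(253)), (69, np.uint8(252)), (72, np.uint8(252)), (75, np.uint8(251)), (78, np.uint8(251)), (81, np.uint8(252)), (84, np.uint8(252)), (87, np.uint8(252)), (90, np.uint8(253)), (93, np.uint8(254)), (96, np.uint8(253)), (99, np.uint8(171
[... 215 characters left out ...]
8(210))]
[(60, np.uint8(252)), (63, np.uint8(253)), (66, np.uint8(253)), (69, np.uint8(252)), (72, np.uint8(252)), (75, np.uint8(252)), (78, np.uint8(252)), (81, np.uint8(250)), (84, np.uint8(250)), (87, np.uint8(253)), (90, np.uint8(253)), (93, np.uint8(251)), (96, np.uint8(252)), (99, np.uint8(254)), (102, np.uint8(112)), (105, np.uint8(172)), (108, np.uint8(208)), (111, np.uint8(208)), (114, np.uint8(209)), (117, np.uint8(210)), (120, np.uint8(211)), (123, np.uint8(213)), (126, np.uint8(212)), (129, np.uint8(209))]
wall inner top 30 0.1072
wall inner top 50 0.0986
wall inner top 70 0.0898
wall inner top 80 0.0852
wall inner top 90 0.0806
wall inner top 100 0.0759
wall inner top 110 0.0711
```

apply_moves(increments="1 0 0 0.004 0;1 0 0 0.004 0;1 0 0 0.004 0;1 0 0 0 0;1 0 0 0 0")

```text
clock: 18.43
tool_pos: [0.5581, -0.1174, 0.05]
ee_rot: [-3.135, 0.194, 0.002]
force: [-0.3, -0.2, -3.8]
width: 0.578
grip_force: 84.7
```

apply_moves(increments="1 0 0 0.004 0;1 0 0 0.003 0;1 0 0 0.002 0;1 0 0 0 0;1 0 0 0 0")

```text
clock: 18.85
tool_pos: [0.5588, -0.1176, 0.0424]
ee_rot: [3.136, -0.194, -0.0]
force: [-2.6, 0.5, 3.4]
width: 0.573
grip_force: 85.4
```

apply_moves(increments="0 0 0 0 0;0 0 0 0 0;0 0 0 0 0;0 0 0 0 0;0 0 0 0 0;0 0 0 -0.02 0;0 0 0 -0.04 0;0 0 0 -0.04 0;0 0 0 -0.03 0;0 0 0 0 0;0 0 0 0 0;0 0 0 0 0")

```text
clock: 19.85
tool_pos: [0.5581, -0.1174, 0.1711]
ee_rot: [-3.135, 0.194, 0.001]
force: [0.6, -0.3, 0.1]
width: 1.002
grip_force: 0.0
```

```bash
python3 - <<'E'
from h import *
o=ctrl.get_obs(); c=viewer.calibration('wrist'); im=viewer.read_camera('wrist'); cv2.imwrite('pics/w10.png',im[:,:,::-1])
O=np.array([.5604,-.1175]);ux=np.array([.9928,-.1201]);uy=np.array([.1201,.9928])
for n in('green','yellow'):
    for b in blobs(im,n,800):
        p=plane(c,[b[1]],.054 if n=='green' else .060)[0][:2]-O; print(n,b[0],b[1],b[2],'dock',p@ux,p@uy)
for b in blobs(im,'red',100): print('red',b[0],b[1])
# lever target: shut fingers; ball centre at upright
L=O+uy*.195; print('lever',L)
plan(L+ux*.07,.16,np.radians(-6.9))
E
```

```text
green 1363 [262.7 112.5] [227 103  71  20] dock 0.06645000382309964 0.0419036801827988
green 1326 [375.4 112. ] [341 103  71  19] dock 0.06660417676425065 -0.043897548963379995
green 1132 [108.5 124.7] [ 85 112  48  27] dock 0.057925115704807954 0.16167943891396383
green 3036 [200.3 186.9] [174 154  53  68] dock 0.008041273666389048 0.09608813217348144
green 2991 [436.4 191.6] [412 159  52  67] dock 0.003523132915385552 -0.09731644627434718
green 2978 [317.9 193.7] [295 161  46  67] dock 0.001993565821896663 2.2786465973818208e-05
yellow 852 [203.2 238.2] [184 228  42  24] dock -0.034836636571873345 0.0962768131477186
yellow 951 [317.6 245.5] [298 234  40  24] dock -0.04176736825588081 0.0003849424833394651
red 1338 [ 28.9 228.7]
red 794 [130.1 236. ]
lever [0.5838195 0.076096 ]
n=6(min 6) row: 0.0121 -0.0325 0.0017 -0.03 | total turn -0.2, j6 77 pos [ 0.5575 -0.1171  0.17  ] heading -7.1
```

Both packs lie flat in their bays: pack_b about 2 mm and pack_a about 4 mm off in x, within tolerance. Next is the lever, approached with shut fingers from the +x side.

apply_moves(increments="1 0.0121 -0.0325 0 0;1 0.0121 -0.0325 0 0;1 0.0121 -0.0325 0 0;1 0.0121 -0.0325 0 0;1 0.0121 -0.0325 0 0;1 0.0121 -0.0325 0 0;1 0 0 0.02 0;1 0 0 0.02 0;1 0 0 0.02 0;1 0 0 0 0;1 0 0 0 0")

```text
clock: 20.82
tool_pos: [0.652, 0.0671, 0.1077]
ee_rot: [3.135, -0.194, -0.013]
force: [0.3, 0.5, 0.5]
width: 0.0
grip_force: 0.0
```

```bash
python3 - <<'E'
from h import *
O=np.array([.5604,-.1175]);ux=np.array([.9928,-.1201]);uy=np.array([.1201,.9928])
L=O+uy*.195
plan(L+ux*.07,.11,np.radians(-6.9))
t=viewer.read_camera('top'); c=viewer.calibration('top')
for n in('green','yellow'):
    for b in blobs(t,n,80):
        p=plane(c,[b[1]],.054 if n=='green' else .060)[0][:2]-O
        if abs(p@ux)<.1 and abs(p@uy)<.2: print(n,b[0],b[2],'dock',p@ux,p@uy)
E
```

```text
n=1(min 1) row: 0.0012 -0.0007 -0.0023 -0.19 | total turn -0.2, j6 95 pos [0.652  0.0671 0.1077] heading -7.1
green 137 [314 168  16  10] dock 0.04791013463460858 0.19387914843192852
green 139 [369 171  23   9] dock 0.05959856325897464 0.05000507530882103
green 149 [407 175  24   9] dock 0.05918320123177464 -0.04223479943294254
green 375 [391 189  17  25] dock 0.000947596277098817 6.11892893792147e-05
green 367 [431 193  17  25] dock 0.002893427918140836 -0.0969105476008325
yellow 138 [390 214  16  11] dock -0.043317736057884276 0.0012864155819736825
yellow 113 [432 218  14  10] dock -0.040985469652265044 -0.09597464783426124
```

apply_moves(increments="1 -0.02 0 0 0;1 -0.02 0 0 0;1 -0.01 0 0 0;1 -0.008 0 0 0;1 -0.008 0 0 0;1 -0.008 0 0 0;1 -0.006 0 0 0;1 0 0 0 0;1 0 0 0 0")

```text
clock: 21.62
tool_pos: [0.5753, 0.0769, 0.1118]
ee_rot: [-3.136, 0.194, 0.0]
force: [0.1, 0.4, 0.6]
width: 0.005
grip_force: 0.0
```

apply_moves(increments="1 -0.003 0 0 0;1 -0.003 0 0 0;1 0 0 0 0")

```text
clock: 21.87
tool_pos: [0.5705, 0.0774, 0.1119]
ee_rot: [3.135, -0.194, 0.005]
force: [4.3, 0.5, -1.5]
width: 0.002
grip_force: 1.9
```

apply_moves(increments="1 -0.003 0 0 0;1 -0.002 0 0 0;1 0 0 0 0")

```text
clock: 22.12
tool_pos: [0.5699, 0.0776, 0.1125]
ee_rot: [-3.135, 0.195, -0.022]
force: [14.9, -0.7, -11.0]
width: 0.001
grip_force: 7.1
```

```bash
python3 - <<'E'
from h import *
O=np.array([.5604,-.1175]);ux=np.array([.9928,-.1201]);uy=np.array([.1201,.9928])
for cam in('top','side'):
    im=viewer.read_camera(cam); c=viewer.calibration(cam); cv2.imwrite(f'pics/l_{cam}.png',im[:,:,::-1])
    for b in blobs(im,'red',15):
        p=plane(c,[b[1]],.094)[0][:2]-O
        if abs(p@ux)<.1 and abs(p@uy-.195)<.1: print(cam,b[:3],'dock at z .094',p@ux,p@uy)
E
```

```text
top (np.int32(21), array([317. , 208.8]), array([313, 208,   9,   3], dtype=int32)) dock at z .094 -0.04378385880490757 0.19348945201599008
top (np.int32(126), array([315.8, 216.4]), array([309, 212,  15,  10], dtype=int32)) dock at z .094 -0.061422920208020725 0.194216175698766
```

Hard stop reached: force rose with no further motion, and the ball is over the red mark. Now I'll go around to the other side.

apply_moves(increments="1 0.015 0 0 0;1 0.02 0 0 0;1 0 0 -0.03 0;1 0 0 -0.03 0;1 -0.035 0 0 0;1 -0.035 0 0 0;1 -0.035 0 0 0;1 -0.014 0 0 0;1 0 0 0 0;1 0 0 0 0;1 0 0 0.03 0;1 0 0 0.032 0;1 0 0 0 0;1 0 0 0 0")

```text
clock: 23.38
tool_pos: [0.4805, 0.0884, 0.1082]
ee_rot: [3.135, -0.195, -0.007]
force: [0.6, 0.2, -0.5]
width: -0.003
grip_force: 0.0
```

```bash
python3 - <<'E'
from h import *
O=np.array([.5604,-.1175]);ux=np.array([.9928,-.1201]);uy=np.array([.1201,.9928])
plan(O+uy*.195+ux*.012,.11,np.radians(-6.9))
for cam in('top','side'):
    im=viewer.read_camera(cam); c=viewer.calibration(cam)
    for b in blobs(im,'red',15):
        p=plane(c,[b[1]],.094)[0][:2]-O
        if abs(p@ux)<.1 and abs(p@uy-.195)<.1: print(cam,b[:3],'dock at z .094',p@ux,p@uy)
E
```

```text
n=4(min 4) row: 0.0290 -0.0001 -0.0004 -0.06 | total turn -0.2, j6 97 pos [0.4805 0.0884 0.1082] heading -7.1
top (np.int32(30), array([316.4, 202.7]), array([312, 201,   9,   4], dtype=int32)) dock at z .094 -0.02998450032886178 0.19647011643469817
```

apply_moves(increments="1 0.02 0 0 0;1 0.015 0 0 0;1 0.01 0 0 0;1 0.01 0 0 0;1 0.01 0 0 0;1 0.01 0 0 0;1 0.01 0 0 0;1 0.01 0 0 0;1 0.01 0 0 0;1 0.006 0 0 0;1 0 0 0 0;1 0 0 0 0")

```text
clock: 24.48
tool_pos: [0.5917, 0.0748, 0.1095]
ee_rot: [3.136, -0.195, 0.0]
force: [-0.4, -0.3, -0.0]
width: 0.0
grip_force: 0.0
```

apply_moves(increments="1 0.003 0 0 0;1 0.003 0 0 0;1 0 0 0 0")

```text
clock: 24.73
tool_pos: [0.5951, 0.0745, 0.1092]
ee_rot: [-3.135, 0.194, 0.009]
force: [-5.6, 1.2, 3.6]
width: -0.0
grip_force: 2.8
```

apply_moves(increments="1 0.003 0 0 0;1 0.002 0 0 0;1 0 0 0 0")

```text
clock: 24.98
tool_pos: [0.5958, 0.0745, 0.1091]
ee_rot: [3.135, -0.193, -0.026]
force: [-17.6, 1.1, 13.1]
width: 0.003
grip_force: 8.8
```

apply_moves(increments="1 -0.02 0 0 0;1 -0.03 0 0 0;1 0 0 -0.035 0;1 -0.035 0 -0.035 0;1 -0.035 0 -0.02 0;1 -0.035 0 0 0;1 -0.035 0.02 0 0;1 0 0 0 0;1 0 0 0 0;1 0 0 0 0")

```text
clock: 25.82
tool_pos: [0.4176, 0.0764, 0.1949]
ee_rot: [-3.135, 0.195, -0.005]
force: [0.2, -0.8, 0.5]
width: 0.001
grip_force: 0.0
```

```bash
python3 - <<'E'
from h import *
O=np.array([.5604,-.1175]);ux=np.array([.9928,-.1201]);uy=np.array([.1201,.9928])
print(ctrl.get_obs()['tool_pos'])
for cam in('top','side'):
    t=viewer.read_camera(cam); c=viewer.calibration(cam); cv2.imwrite(f'pics/f_{cam}.png',t[:,:,::-1])
    for n,z in(('green',.054),('yellow',.060),('red',.094)):
        for b in blobs(t,n,40):
            p=plane(c,[b[1]],z)[0][:2]-O
            if abs(p@ux)<.08 and abs(p@uy)<.21: print(cam,n,b[0],b[2],'dock',(p@ux).round(4),(p@uy).round(4))
E
```

```text
[0.41760397 0.07642243 0.19493031]
top green 71 [342 168  12   7] dock 0.0596 0.1316
top green 141 [369 171  23   9] dock 0.0593 0.0502
top green 147 [407 175  24   9] dock 0.0592 -0.042
top green 63 [446 180  11   7] dock 0.0595 -0.1215
top green 370 [351 182  18  25] dock 0.0074 0.0957
top green 375 [391 189  17  25] dock 0.0009 0.0001
top green 376 [431 192  18  26] dock 0.0031 -0.0967
top yellow 131 [351 207  15  10] dock -0.0365 0.0964
top yellow 134 [390 214  16  11] dock -0.0431 0.0015
top yellow 136 [431 218  15  10] dock -0.0408 -0.0952
top red 71 [316 171  10   9] dock 0.0352 0.1952
top red 125 [309 212  15  10] dock -0.0617 0.1944
side green 74 [339 208  12  10] dock 0.0312 0.1497
side green 255 [331 222  26  16] dock 0.0051 0.0967
side green 78 [366 237  15  16] dock 0.0498 0.0298
side green 309 [344 250  29  18] dock -0.001 0.0008
side green 100 [384 265  16  19] dock 0.049 -0.0608
side green 368 [363 281  31  21] dock 0.0007 -0.0961
side green 82 [403 297  12  12] dock 0.0477 -0.1462
side yellow 99 [321 228  13  11] dock -0.0395 0.0951
side yellow 121 [334 257  14  13] dock -0.0458 -0.0002
side yellow 144 [352 289  16  15] dock -0.0438 -0.0967
```

The ball is at dock x about +35, fully on. All three packs show identical label–tab geometry, so they lie flat, and the robot is clear. Handing in.

```bash
python3 -c "
from bench import order
print(order.job_done())"
```

```text
the job is handed in; nothing more can be done
None
```

I handed the job in at about 26 s of the 69 s limit: by my camera measurements, pack_a is flat in the left bay, pack_b is flat in the middle bay, and the cutout lever was pushed fully off and then fully on. The judge's verdict was not shown.

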